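Swing up the bench magnifier and switch off its lamp

TASK

Put the bench magnifier out of use: push its lens arm up with the fingers, steadily, past its balance point until it tips back and stays raised on its own; then press the lamp button on the stand's base fully down and let it go. Do not grip, fling or force anything, and leave the bottle, the jar and the screwdriver where they are.

Things in the scene. Friction and masses are not known exactly. Their poses are not given: they have to be found in the camera images.
- stand: Magnifier stand, fixed to the bench: grey base plate 300 x 180 x 14 mm (x -230 to +70, y -90 to +90 in this frame), two aluminium cheeks 136 mm high, outer faces 56 mm apart, carrying the lens arm's hinge. Origin: on the bench straight below the hinge axis. -x is the way the lowered arm points (to the robot's left, turned up to about 40 degrees towards the robot), z up.
- hinge (a point): Middle of the lens arm's hinge axis, 120 mm above the bench, axes as the stand's: the axis is y. The arm: a bar, a black lens ring 104 mm across, 12 mm thick, centred 150 mm from the hinge, then the tab; at the hinge a stalk with a steel counterweight (45 mm diameter, 36 wide, 66 mm above and 18 behind the hinge when lowered).
- lens_arm (a joint): Angle of the lens arm, rad: 0 = lowered, level, along the stand's -x; grows as it rises; 1.57 upright; 1.75 on its back stop, leaning back over the hinge. Below its balance point at about 0.8 it falls back to 0 if let go; beyond it tips over by itself, damped, to the stop in about 1 s. Raising it takes 1 to 3 N at the tab.
- tab (a point): Middle of the flat black push tab at the lens arm's free end, 220 mm from the hinge. The tab is 40 mm wide, 8 mm thick, sticks out 30 mm beyond the lens ring, its end 232 mm from the hinge; its underside is 4 mm below this point, 116 mm above the bench when lowered. Turns with the arm: x towards the hinge, z out of the upper face.
- lamp_button_top (a point): Centre of the upper face of the round lamp push button (26 mm diameter, in a black housing, top 37 mm above the bench) on the base plate, 150 mm in front of the hinge (stand's -x) and 64 mm to the side that looks towards the robot (stand's -y). It is pressed straight down.
- lamp_button (a joint): Travel of the lamp button in m: 0 = released, 0.007 = fully down, which takes about 4 N; it springs back.
- bottle: Bystander: white capped bottle, 42 mm diameter, 85 mm high, standing loose beside the stand. Origin: centre of its underside.
- jar: Bystander: white lidded jar, 58 mm diameter, 55 mm high, standing loose beside the stand. Origin: centre of its underside.
- screwdriver: Bystander: loose screwdriver, about 200 mm long, lying on the bench beyond the stand as seen from the robot, its length along its own x. Origin: under its middle.

How it is judged:
By the outcome, as a careful person would: the job done as asked, in the order asked, and still so for the second after the job is handed in, with the robot touching nothing.
It also fails if it takes over 42 s, if anything falls off the work surface, if the arm or the gripper's body presses on something with over 40 N, if the wrist force passes 120 N, or if a joint passes its speed limit or range.

ROBOT

A 6-joint arm with a two-finger parallel gripper is mounted at the origin on the work surface. World frame = base frame: x ahead of the robot, y to its left, z up, the work surface at z = 0. Lengths are in mm, angles in rad, forces in N, time in s.
With the tool pointing down it reaches from about 325 to 850 mm from the base axis. Payload 4.4 kg.
Tool frame: the origin (TCP) lies on the centre line of the jaws, within the pads' length; the fingertips stand 25 mm ahead of it and the grasp point (between the pads) lies 6 mm ahead of it (env.tip_reach is the x of the fingertips in the tool frame, in mm); x points along the fingers, y is the direction in which the jaws open and shut, and the axes are right-handed (so a half turn about x gives the same grasp; the last joint's range is limited). The gripper opens to 94 mm and grips with 3 to 60 N. Pads are 16 mm wide; open, the fingers measure 119 mm over their backs; the gripper's body (75 mm by 177 mm) begins 78 mm behind the grasp point.
Start: joints at [-1.472, 0.207, 1.542, -0, 1.393, -0.15], TCP at [142.133, -557.158, 204.647] pointing down, gripper open.
Joint ranges: [-2.73, 2.73], [-0.86, 2.22], [0.23, 2.46], [-1.11, 4.25], [0.08, 2.63], [-2.82, 2.82]. Speed limits (rad/s): [2.79, 2.79, 3.14, 3.14, 3.14, 3.14].

INTERFACE

Orientations are given as [roll, pitch, yaw] about the fixed x, y, z axes, in that order (R = Rz(yaw) Ry(pitch) Rx(roll)).
In Python, from station import env gives the robot as it stands.
- The arm moves only by the shell command python3 -m jog 'ROWS' [FORCE]. ROWS is JSON, a list of rows, each a list of 7 numbers: the turn, a rotation vector about the world's x, y, z each as a share of 0.12 rad, from -1 to 1, then the shift along the world's x, y, z each as a share of 500 mm, from -1 to 1, then the opening, from 0 (shut) to 1 (fully open). A call has 1 to 20 rows; each row shifts and turns the commanded pose from where the row before left it; what a row does not reach is not made up. A row lasts 1/8 s, in which the tool goes at most 62.5 mm and 10.7 degrees, less where a joint would pass 70% of its speed; a pose out of reach is approached as far as the arm can. A call with a number of a shift or a turn outside -1 to 1 is refused whole. A call with a gripper value outside its range is refused whole. The fingers move at their own pace and stop on an object; FORCE is the grip in N (left out, the last holds). Time passes only in rows, so rows that do not move let the fingers close. It gives the time, the measured TCP pose, the force and the opening at its end, in the units of the state.
- env.sense(): the state, without advancing time (a new reading comes with each control period).
- env.snapshot(name): name is "scene" or "top" or "wrist"; returns a dict with "color" (384x512x3 uint8, red, green, blue), "depth" (384x512 float32, mm along the optical axis (not along the pixel's ray), 0 where there is no reading), "intrinsics" (3x3 intrinsics, pixels), "R" (3x3) and "t" (3): a world point X has camera coordinates R X + t. Camera axes: x right, y down, z forward; pixel columns grow to the right and rows downward; lengths in mm; the calibration is good to about 2 mm. A picture is of the moment at which its call begins.
- env.sign_off(): hands the job in, once; it reports no verdict.
The state is a dict: "t": time; "joint_pos": joint angles; "joint_velocities": joint speeds; "joint_torque": joint torques, N m; "tcp_pos": TCP position; "tool_rot": TCP orientation; "contact_force": force on the tool from outside, world axes, zero at the start; "ft_torque": the same for the moment, N m; "gripper_width": opening from 0.0 (shut) to 1.0 (fully open).
Only numpy, scipy, OpenCV 4.12 (cv2) and the standard library are available. Lean on these libraries where they do the work, as an engineer would, in place of code of your own. Each camera call takes 0.05 s, during which the arm holds its last target. There are 200 camera calls.

## Working session

There is one attempt and no reset: what is moved stays moved. The work goes in short steps, Python scripts to look and compute and a shell command to move; the robot and the scene stay as the last step left them, time stands still between calls to the robot, and variables do not carry over. Pictures are saved under pics/ and viewed, about 8 in all and at most 12, crops included, and the job is handed in when it is done.

```bash
ls; mkdir -p pics
cat > h.py <<'E'
import numpy as np, cv2
from station import env
def snap(n,f=None):
    s=env.snapshot(n)
    if f: cv2.imwrite('pics/'+f,s['color'][:,:,::-1])
    return s
def cloud(s):
    d=s['depth'];v,u=np.indices(d.shape);K=s['intrinsics']
    c=np.stack([(u-K[0,2])*d/K[0,0],(v-K[1,2])*d/K[1,1],d],-1)
    return (c-s['t'])@s['R']   # R^T (c-t)
E
python3 - <<'E'
from h import *
a=snap('scene');b=snap('top')
np.savez('s0.npz',a=cloud(a),b=cloud(b),ac=a['color'],bc=b['color'])
for s in (a,b): print(-s['R'].T@s['t'], s['R'][2])
cv2.imwrite('pics/scene0.png',a['color'][:,:,::-1]);cv2.imwrite('pics/top0.png',b['color'][:,:,::-1])
print(env.sense())
E
```

```text
pics
[1080.65258072 -537.7541941   576.9800928 ] [-0.57440163  0.56894851 -0.58852388]
[471.78085678 -51.61060365 922.98105467] [ 1.46960971e-01  7.95208498e-04 -9.89141972e-01]
{'t': 0.1, 'joint_pos': array([-1.47150013e+00,  2.07339819e-01,  1.54274998e+00, -2.25163428e-06,
        1.39353922e+00, -1.50496064e-01]), 'joint_velocities': array([-0.00038383, -0.00175738, -0.00467717,  0.00021749, -0.00161511,
       -0.00097132]), 'joint_torque': array([ 5.96116042e-04, -3.71862352e+01, -2.82293522e+01,  7.01641222e-02,
        3.11117107e-02, -4.94816834e-05]), 'tcp_pos': array([ 142.06018491, -556.43554698,  203.63307438]), 'tool_rot': array([-1.7202044 ,  1.56875997,  1.67118091]), 'contact_force': array([-0.02035708,  0.40986278, -0.70339742]), 'ft_torque': array([0.01822094, 0.01011568, 0.04374354]), 'gripper_width': 1.0031167740743734}
```

View pics/scene0.png

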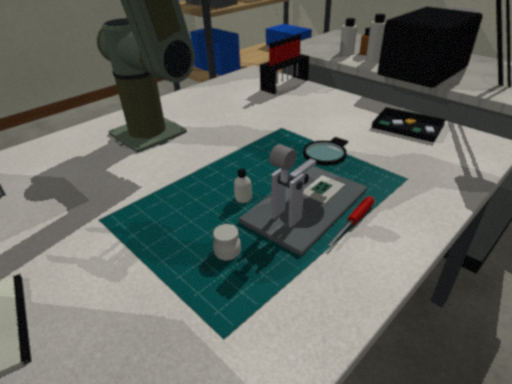

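View pics/top0.png

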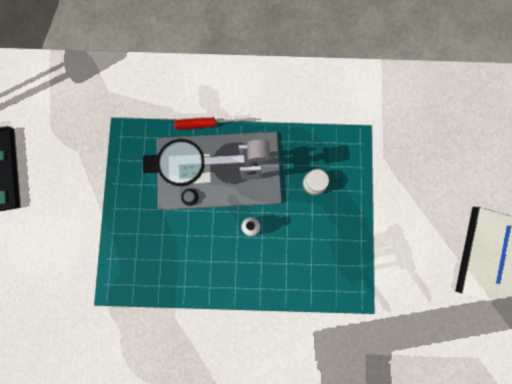

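The top view shows the tab at (151,163), ring (181,163), counterweight (258,150), button (190,197), bottle (251,227), jar (316,182) and screwdriver (195,123). The arm is lowered. Next I turn these into positions.

Run:
```python
from h import *
z=np.load('s0.npz');P=z['b'];C=z['bc'].astype(int);A=z['a'];AC=z['ac'].astype(int)
def m(n,u,v,r=2,P=P): print(n,np.median(P[v-r:v+r+1,u-r:u+r+1].reshape(-1,3),0).round(1))
for n,u,v in [('tab',151,163),('btn',190,197),('cw',258,150),('bottle',251,227),('jar',316,182),('bar',225,160),('ringL',160,163),('sd handle',195,123)]: m(n,u,v)
# base plate: z 8..20
for nm,Q in (('top',P),('scene',A)):
    q=Q.reshape(-1,3); k=(q[:,2]>10)&(q[:,2]<18)&(q[:,0]>300)&(q[:,0]<750)&(abs(q[:,1])<300)
    pts=q[k][:,:2].astype(np.float32)
    (c,wh,ang)=cv2.minAreaRect(pts); print(nm,k.sum(),'plate',c,wh,ang)
    # tab+ring: z 105..128
    k=(q[:,2]>105)&(q[:,2]<130)&(q[:,0]>300)&(q[:,0]<750)&(q[:,1]>-200)&(q[:,1]<300)
    p=q[k]; i=np.argmax(p[:,1]); print('armpts',k.sum(),'tip',p[i], 'meanz',p[:,2].mean())
    k=(q[:,2]>28)&(q[:,2]<45)&(q[:,0]>350)&(q[:,0]<560)&(q[:,1]>-50)&(q[:,1]<200); print('btn-ish',k.sum(),q[k].mean(0) if k.any() else '')
for n,u,v in [('tab',341,141),('cw',283,155)]: m(n+' scene',u,v,1,A)
```

```text
tab [630.8 183.3 124.2]
btn [569.4 111.2  37.5]
cw [646.  -46.5 209. ]
bottle [501.9 -35.7  85.8]
jar [ 611.6 -182.5   55.8]
bar [641.7  24.4 125.3]
ringL [631.6 164.1 124.3]
sd handle [753.6 111.6  24.8]
top 5447 plate (656.3485107421875, 7.5490264892578125) (200.3067169189453, 385.8638000488281) 4.911561012268066
armpts 2486 tip [645.90128248 201.84554638 122.60085882] meanz 124.15579666033133
btn-ish 8 [498.45028107  -8.71033264  37.56778488]
scene 4597 plate (621.9671020507812, -3.58929443359375) (422.5876770019531, 248.35433959960938) 87.89531707763672
armpts 1423 tip [647.68256731 201.16362324 121.28908116] meanz 122.31840620080195
btn-ish 60 [522.45159271 -37.98469492  36.62292331]
tab scene [637.8 184.6 124.4]
cw scene [662.3 -60.7 201.3]
```

Run:
```python
from h import *
z=np.load('s0.npz')
for n in 'ba':
    P=z[n]; k=((P[...,2]>116)&(P[...,2]<130)&(P[...,0]>540)&(P[...,0]<720)&(P[...,1]>-5)&(P[...,1]<230)).astype(np.uint8)
    q=P[k>0]
    t=q[q[:,1]>181]; b=q[(q[:,1]<52)&(q[:,1]>5)]; r=q[(q[:,1]<172)&(q[:,1]>70)]
    (rc,rad)=cv2.minEnclosingCircle(r[:,:2].astype(np.float32))
    mid=lambda s:np.median(s,0).round(1)
    print(n,'tab',len(t),mid(t),t[:,:2].min(0).round(),t[:,:2].max(0).round(),'bar',len(b),mid(b),'ring',rc,rad)
    # plate
    k=((abs(P[...,2]-14)<3)&(P[...,0]>480)&(P[...,0]<740)&(abs(P[...,1]-35)<200)).astype(np.uint8)
    k=cv2.morphologyEx(k,cv2.MORPH_OPEN,np.ones((5,5)))
    nn,L,st,_=cv2.connectedComponentsWithStats(k); i=1+st[1:,4].argmax()
    print('plate',st[i,4],cv2.minAreaRect(P[L==i][:,:2].astype(np.float32)))
```

```text
b tab 171 [630.4 190.7 124.2] [611. 181.] [651. 202.] bar 171 [643.8  28.8 125.2] ring (635.1347045898438, 121.82832336425781) 53.81010437011719
plate 707 ((605.6909790039062, 32.35969161987305), (101.44194793701172, 68.32544708251953), 2.11575984954834)
a tab 64 [633.5 190.3 123.5] [610. 181.] [650. 201.] bar 105 [646.4  29.1 124.4] ring (636.006591796875, 121.8302001953125) 54.417869567871094
plate 3834 ((642.2422485351562, 50.321929931640625), (180.30734252929688, 300.22845458984375), 4.622308254241943)
```

```bash
python3 - <<'E'
from h import *
from scipy.spatial.transform import Rotation as R
s=env.sense(); print([a for a in dir(env) if a[0]!='_'],env.tip_reach); print(R.from_euler('xyz',s['tool_rot']).as_matrix().round(2))
E
python3 -m jog '[[0,0,0,0.06,0.06,0.12,0],[0,0,1,0.1,0.1,0.1,0],[0,0,1,0.1,0.1,0.1,0],[0,0,1,0.08,0.1,0.08,0],[0,0,1,0.06,0.12,0,0],[0,0,1,0.06,0.12,0,0],[0,0,1,0,0.12,0,0],[0,0,1,0,0.12,0,0],[0,0,1,0,0.12,0,0]]'
python3 - <<'E'
from h import *
s=env.sense(); print(s['joint_pos'].round(3))
E
```

```text
['Unreachable', 'sense', 'sign_off', 'snapshot', 'tip_reach'] 25.0
[[-0.    0.25 -0.97]
 [ 0.   -0.97 -0.25]
 [-1.   -0.   -0.  ]]
t: 1.23
tcp_pos: [328.3, -124.3, 360.5]
tool_rot: [-2.618, 1.57, 1.737]
contact_force: [0.3, -0.3, 0.4]
gripper_width: 0.081
[-0.61  -0.378  1.768  0.     1.753 -0.253]
```

```bash
python3 -m jog '[[0,0,1,0,0.12,0.06,0],[0,0,1,0,0.12,0.06,0],[0,0,1,0.04,0.12,0,0],[0,0,0,0.08,0.1,0,0],[-1,0,0,0.08,0.1,0,0],[-1,0,0,0.08,0.1,0,0],[-1,0,0,0.06,0.1,0,0],[-1,0,0,0.06,0.1,0,0],[-1,0,0,0,0.06,0,0],[-1,0,0,0,0,0,0]]'
python3 - <<'E'
from h import *
s=env.sense(); print(s['joint_pos'].round(3))
E
```

```text
t: 2.48
tcp_pos: [525.5, 324.0, 414.4]
tool_rot: [-0.003, 0.846, -1.57]
contact_force: [-0.1, -0.3, -0.5]
gripper_width: 0.003
[ 0.696  0.577  0.794 -0.665  2.171  0.42 ]
```

```bash
cat > k.py <<'E'
import numpy as np
from scipy.spatial.transform import Rotation as R
from scipy.optimize import least_squares
D=[([-1.4715,.20734,1.54275,0,1.3935,-.1505],[142.06,-556.4,203.6]),([-.61,-.378,1.768,0,1.753,-.253],[328.3,-124.3,360.5]),([.696,.577,.794,-.665,2.171,.42],[525.5,324,414.4])]
E=lambda a,x:R.from_euler(a,x).as_matrix()
z=np.array([0,0,1.])
def fk(q,p):
    h,L1,L2,L,r0,e=p
    A=E('z',q[0]);B=A@E('y',q[1]);C=B@E('y',q[2]);W=C@E('z',q[3])@E('y',q[4])
    return A@[r0,0,h]+B@[0,0,L1]+C@[e,0,L2]+W@[0,0,L],W[:,2]
p=least_squares(lambda p:np.concatenate([fk(q,p)[0]-x for q,x in D]+[[(p[4])*.01,p[5]*.01]]),[300,350,350,250,0,0]).x
lo=np.array([-2.73,-.86,.23,-1.11,.08]);hi=np.array([2.73,2.22,2.46,4.25,2.63])
def ik(x,d,seeds=30):
    best=None;rng=np.random.default_rng(0)
    d=np.array(d,float);d/=np.linalg.norm(d)
    for _ in range(seeds):
        r=least_squares(lambda q:np.r_[(fk(q,p)[0]-x)/100,fk(q,p)[1]-d],rng.uniform(lo,hi),bounds=(lo,hi))
        if r.cost<1e-5:
            m=min(r.x-lo).min() if 0 else np.minimum(r.x-lo,hi-r.x).min()
            if best is None or m>best[1]: best=(r.x,m)
    return best
if __name__=='__main__':
    np.set_printoptions(precision=2,suppress=True)
    print(p,[np.round(fk(q,p)[0]-x,1) for q,x in D],fk(D[2][0],p)[1])
    for x in ([632,225,100],[632,180,230],[632,110,330]):
        for d in ([0,-1,0],[-.3,-1,0],[-.2,-1,-.3],[.3,-1,-.3],[1,.3,0],[1,0,0],[1,.3,-.3],[1,.7,0]):
            t=np.array(x)if d[1]<-.5 else np.array(x)-[0,25,0]
            b=ik(t,d,12); print(x,d,b and b[0],b and b[1])
E
python3 k.py
```

```text
[ 94.51 381.42 538.32 186.24 -43.46 -17.57] [array([-85.8,  -8.3,  -0.8]), array([-48.1, -71.6,  16.4]), array([  3.2,  -5.9, -15.6])] [ 0.   -0.66 -0.75]
[632, 225, 100] [0, -1, 0] None None
[632, 225, 100] [-0.3, -1, 0] None None
[632, 225, 100] [-0.2, -1, -0.3] [ 0.54  0.94  0.97 -0.97  2.11] 0.13766081122039908
[632, 225, 100] [0.3, -1, -0.3] None None
[632, 225, 100] [1, 0.3, 0] [0.31 0.31 2.02 3.17 0.76] 0.44331967665026273
[632, 225, 100] [1, 0, 0] [0.42 0.34 1.98 3.72 0.84] 0.4763373258171595
[632, 225, 100] [1, 0.3, -0.3] [0.31 0.24 1.99 3.2  0.38] 0.29523973574348905
[632, 225, 100] [1, 0.7, 0] [0.19 0.34 1.98 2.56 0.84] 0.4758620145785615
[632, 180, 230] [0, -1, 0] None None
[632, 180, 230] [-0.3, -1, 0] None None
[632, 180, 230] [-0.2, -1, -0.3] [ 0.49  0.78  0.98 -1.08  2.15] 0.02502102097530501
[632, 180, 230] [0.3, -1, -0.3] None None
[632, 180, 230] [1, 0.3, 0] [0.22 0.07 2.   2.99 0.51] 0.4291672682199092
[632, 180, 230] [1, 0, 0] [0.33 0.09 1.98 3.77 0.6 ] 0.4787106569388142
[632, 180, 230] [1, 0.3, -0.3] [0.22 0.03 1.94 2.63 0.14] 0.05864028783076759
[632, 180, 230] [1, 0.7, 0] [0.1  0.12 1.95 2.28 0.7 ] 0.5055586119292916
[632, 110, 330] [0, -1, 0] None None
[632, 110, 330] [-0.3, -1, 0] None None
[632, 110, 330] [-0.2, -1, -0.3] None None
[632, 110, 330] [0.3, -1, -0.3] None None
[632, 110, 330] [1, 0.3, 0] [ 0.07 -0.05  1.93  2.5   0.38] 0.29603819153018385
[632, 110, 330] [1, 0, 0] [ 0.19 -0.06  1.93  3.71  0.36] 0.2776743861189767
[632, 110, 330] [1, 0.3, -0.3] [ 0.07 -0.07  1.84  1.22  0.22] 0.14417287821692204
[632, 110, 330] [1, 0.7, 0] [-0.05  0.01  1.86  1.94  0.71] 0.5951392929361734
```

```bash
sed -i 's/h,L1,L2,L,r0,e=p/h,L1,L2,L,r0,e,s,s2=p/; s/A@\[r0,0,h\]/A@[r0,s,h]/; s/W@\[0,0,L\]/W@[0,s2,L]/; s/\[300,350,350,250,0,0\]/[300,350,350,250,0,0,86,0]/; s/p\[5\]\*.01/p[5]*.01,p[7]*.01/' k.py; python3 k.py
```

```text
[283.11 454.4  500.43 342.35  -0.72  94.09  85.56   0.63] [array([-0., -0.,  0.]), array([-0.,  0.,  0.]), array([-0., -0., -0.])] [ 0.   -0.66 -0.75]
[632, 225, 100] [0, -1, 0] None None
[632, 225, 100] [-0.3, -1, 0] None None
[632, 225, 100] [-0.2, -1, -0.3] [ 0.57  1.24  0.62 -0.98  2.16] 0.1272688847341208
[632, 225, 100] [0.3, -1, -0.3] None None
[632, 225, 100] [1, 0.3, 0] [0.05 0.77 2.2  2.9  1.4 ] 0.26153481486796126
[632, 225, 100] [1, 0, 0] [0.36 0.77 2.13 3.51 1.35] 0.32653123804679396
[632, 225, 100] [1, 0.3, -0.3] [0.06 0.46 2.25 2.86 0.88] 0.2065363721466662
[632, 225, 100] [1, 0.7, 0] [-0.23  0.77  2.14  2.28  1.42] 0.3243263785328465
[632, 180, 230] [0, -1, 0] None None
[632, 180, 230] [-0.3, -1, 0] None None
[632, 180, 230] [-0.2, -1, -0.3] [ 0.52  1.01  0.77 -1.05  2.17] 0.055333266920257085
[632, 180, 230] [0.3, -1, -0.3] None None
[632, 180, 230] [1, 0.3, 0] [-0.09  0.32  2.33  2.71  1.11] 0.13328136380540734
[632, 180, 230] [1, 0, 0] [0.23 0.34 2.28 3.4  1.07] 0.17780303586238988
[632, 180, 230] [1, 0.3, -0.3] [-0.08  0.03  2.3   2.45  0.57] 0.15924792503854768
[632, 180, 230] [1, 0.7, 0] [-0.36  0.37  2.23  2.1   1.27] 0.23463018224461996
[632, 110, 330] [0, -1, 0] None None
[632, 110, 330] [-0.3, -1, 0] None None
[632, 110, 330] [-0.2, -1, -0.3] None None
[632, 110, 330] [0.3, -1, -0.3] None None
[632, 110, 330] [1, 0.3, 0] [-0.33 -0.03  2.34  2.33  0.93] 0.11930557273099396
[632, 110, 330] [1, 0, 0] [ 0.   -0.03  2.35  3.14  0.74] 0.11448253644261941
[632, 110, 330] [1, 0.3, -0.3] [-0.3  -0.23  2.25  1.75  0.58] 0.20917860629587093
[632, 110, 330] [1, 0.7, 0] [-0.54  0.11  2.19  1.86  1.26] 0.26652111812389734
```

```bash
cat > sim.py <<'E'
from k import *
import sys,json
from station import env
np.set_printoptions(precision=2,suppress=True)
lo6=np.r_[lo,-2.82];hi6=np.r_[hi,2.82]
def W6(q): return E('z',q[0])@E('y',q[1]+q[2])@E('z',q[3])@E('y',q[4])@E('z',q[5])
s=env.sense();q=s['joint_pos'];x=fk(q,p)[0];T=E('xyz',s['tool_rot']);M=W6(q).T@T
M=np.round(M,2);print('model err',x-s['tcp_pos'],'M',M.tolist())
def run(rows,every=1):
    global q,x,T
    for i,r in enumerate(rows):
        T=R.from_rotvec(np.array(r[:3])*.12).as_matrix()@T;x=x+np.array(r[3:6])*500
        f=lambda v:np.r_[(fk(v,p)[0]-x)/100,(W6(v)@M-T).ravel()]
        n=least_squares(f,q,bounds=(lo6,hi6),x_scale=1)
        sp=abs(n.x-np.clip(q,lo6,hi6)).max()*8;q=n.x
        wr=x-T[:,0]*p[3]
        if i%every==0 or n.cost>1e-4: print(i,'q',q,'x',x.round(),'d',T[:,0],'yt',T[:,1],'wr',wr.round(),'sp',round(sp,1),'' if n.cost<1e-4 else 'BAD %.3g'%n.cost)
E
cat > p1.py <<'E'
from sim import *
A=[[1,0,0,0,-0.05,0.0,0]]*6+[[1,0,0,0,-.02,0.0,0]]*11
B=[[0,0,-1,.0,.02,0,0]]*11+[[0,0,-.6,0,.02,0,0]]
run(A,3);run(B,2)
print('to pre', (np.array([590,192,330])-x)/500)
E
python3 p1.py
```

```text
model err [-0.03 -0.03 -0.09] M [[0.0, -1.0, 0.0], [0.0, 0.0, -1.0], [1.0, 0.0, 0.0]]
0 q [ 0.63  0.47  0.89 -0.56  2.09  0.43] x [525. 299. 414.] d [ 0.   -0.57 -0.82] yt [ 1.  0. -0.] wr [525. 494. 696.] sp 0.9 
3 q [ 0.39  0.21  1.14 -0.24  1.88  0.32] x [525. 224. 414.] d [ 0.   -0.24 -0.97] yt [ 1.  0. -0.] wr [525. 307. 746.] sp 0.9 
6 q [0.07 0.05 1.3  0.12 1.78 0.09] x [525. 164. 414.] d [ 0.    0.11 -0.99] yt [1. 0. 0.] wr [525. 125. 754.] sp 1.0 
9 q [-0.21  0.02  1.4   0.48  1.8  -0.12] x [525. 134. 414.] d [ 0.    0.46 -0.89] yt [1. 0. 0.] wr [525. -23. 719.] sp 0.9 
12 q [-0.44  0.09  1.48  0.79  1.89 -0.3 ] x [525. 104. 414.] d [ 0.    0.74 -0.67] yt [1. 0. 0.] wr [ 525. -150.  644.] sp 0.8 
15 q [-0.58  0.22  1.54  1.04  2.02 -0.43] x [525.  74. 414.] d [ 0.    0.93 -0.37] yt [1. 0. 0.] wr [ 525. -244.  540.] sp 0.6 
0 q [-0.64  0.19  1.66  1.15  1.97 -0.44] x [525.  74. 414.] d [ 0.12  0.96 -0.25] yt [ 0.99 -0.12  0.  ] wr [ 486. -255.  501.] sp 0.8 
2 q [-0.67  0.01  1.86  1.23  1.78 -0.38] x [525.  94. 414.] d [ 0.34  0.91 -0.25] yt [ 0.94 -0.35  0.  ] wr [ 409. -216.  501.] sp 0.8 
4 q [-0.67 -0.2   2.05  1.31  1.57 -0.29] x [525. 114. 414.] d [ 0.55  0.8  -0.25] yt [ 0.83 -0.56  0.  ] wr [ 338. -159.  501.] sp 0.9 
6 q [-0.6  -0.43  2.21  1.36  1.29 -0.15] x [525. 134. 414.] d [ 0.72  0.65 -0.25] yt [ 0.67 -0.74  0.  ] wr [279. -87. 501.] sp 1.2 
8 q [-0.38 -0.63  2.32  1.33  0.87  0.07] x [525. 154. 414.] d [ 0.85  0.46 -0.25] yt [ 0.47 -0.88  0.  ] wr [233.  -2. 501.] sp 1.9 
10 q [ 0.03 -0.67  2.33  0.91  0.27  0.62] x [525. 174. 414.] d [ 0.94  0.24 -0.25] yt [ 0.25 -0.97  0.  ] wr [205.  92. 501.] sp 3.1 
to pre [ 0.13 -0.26 -0.17]
```

```bash
cat > p1.py <<'E'
from sim import *
A=[[1,0,0,0,-0.05,0.0,0]]*6+[[1,0,0,0,-.02,0,0]]*5+[[1,0,0,0,.03,-.06,0]]*6
B=[[0,0,-1,.02,.02,-.04,0]]*11+[[0,0,-.6,0,0,-.02,0]]
run(A,3);run(B,2)
print('to pre', (np.array([545,176,85])-x)/500)
d=(np.array([545,176,85])-x)/500/6
run([[0,0,0,*d,0]]*6,3)
run([[0,0,0,.03,.005,0,0]]*6,3)
for X in ([630,193,105],[632,175,212],[635,146,258],[638,106,297],[641,78,315],[640,130,315]):
    d=(np.array(X)-x)/500/5;run([[0,0,0,*d,0]]*5,4)
E
python3 p1.py
```

```text
model err [-0.03 -0.03 -0.09] M [[0.0, -1.0, 0.0], [0.0, 0.0, -1.0], [1.0, 0.0, 0.0]]
0 q [ 0.63  0.47  0.89 -0.56  2.09  0.43] x [525. 299. 414.] d [ 0.   -0.57 -0.82] yt [ 1.  0. -0.] wr [525. 494. 696.] sp 0.9 
3 q [ 0.39  0.21  1.14 -0.24  1.88  0.32] x [525. 224. 414.] d [ 0.   -0.24 -0.97] yt [ 1.  0. -0.] wr [525. 307. 746.] sp 0.9 
6 q [0.07 0.05 1.3  0.12 1.78 0.09] x [525. 164. 414.] d [ 0.    0.11 -0.99] yt [1. 0. 0.] wr [525. 125. 754.] sp 1.0 
9 q [-0.21  0.02  1.4   0.48  1.8  -0.12] x [525. 134. 414.] d [ 0.    0.46 -0.89] yt [1. 0. 0.] wr [525. -23. 719.] sp 0.9 
12 q [-0.35  0.09  1.59  0.79  1.74 -0.33] x [525. 154. 354.] d [ 0.    0.74 -0.67] yt [1. 0. 0.] wr [ 525. -100.  584.] sp 0.8 
15 q [-0.38  0.32  1.76  1.05  1.7  -0.62] x [525. 199. 264.] d [ 0.    0.93 -0.37] yt [1. 0. 0.] wr [ 525. -119.  390.] sp 0.8 
0 q [-0.38  0.41  1.87  1.21  1.59 -0.75] x [535. 224. 214.] d [ 0.12  0.96 -0.25] yt [ 0.99 -0.12  0.  ] wr [ 496. -105.  301.] sp 0.9 
2 q [-0.34  0.41  2.02  1.41  1.37 -0.84] x [555. 244. 174.] d [ 0.34  0.91 -0.25] yt [ 0.94 -0.35  0.  ] wr [439. -66.
[... 4498 characters left out ...]
[ 0.95  0.17 -0.25] yt [ 0.18 -0.98  0.  ] wr [  991.  -828. -1143.] sp 0.1 BAD 37.5
1 q [-0.68  2.13  0.23  1.76  0.13 -0.67] x [ 1339.  -808. -1249.] d [ 0.95  0.17 -0.25] yt [ 0.18 -0.98  0.  ] wr [ 1013.  -867. -1163.] sp 0.1 BAD 41.2
2 q [-0.69  2.13  0.23  1.75  0.13 -0.67] x [ 1362.  -847. -1269.] d [ 0.95  0.17 -0.25] yt [ 0.18 -0.98  0.  ] wr [ 1036.  -906. -1183.] sp 0.1 BAD 45.1
3 q [-0.7   2.12  0.23  1.74  0.13 -0.66] x [ 1385.  -886. -1289.] d [ 0.95  0.17 -0.25] yt [ 0.18 -0.98  0.  ] wr [ 1059.  -945. -1202.] sp 0.1 BAD 49.2
4 q [-0.71  2.11  0.23  1.74  0.13 -0.66] x [ 1408.  -925. -1309.] d [ 0.95  0.17 -0.25] yt [ 0.18 -0.98  0.  ] wr [ 1082.  -984. -1222.] sp 0.1 BAD 53.6
```

```bash
cat >> sim.py <<'E'
def go(X,n,turn=(0,0,0),every=3):
    d=np.round((np.array(X)-x)/500/n,3); print('ROW',[*turn,*d,0],'x',n)
    run([[*turn,*d,0]]*n,every)
E
cat > p1.py <<'E'
import sim
g=sim.go
g([500,175,414],6,(1,0,0));g([490,210,260],11,(1,0,0))
g([490,250,170],6,(0,0,-1));g([545,200,110],5,(0,0,-1),2);g([545,176,87],2,(0,0,-.3))
g([628,191,87],4)
for X in ([630,193,105],[632,175,212],[635,146,258],[638,106,297],[641,78,315],[640,130,315]): g(X,5,every=4)
E
python3 p1.py
```

```text
model err [-0.03 -0.03 -0.09] M [[0.0, -1.0, 0.0], [0.0, 0.0, -1.0], [1.0, 0.0, 0.0]]
ROW [1, 0, 0, np.float64(-0.008), np.float64(-0.05), np.float64(-0.0), 0] x 6
0 q [ 0.64  0.47  0.9  -0.55  2.09  0.43] x [521. 299. 414.] d [ 0.   -0.57 -0.82] yt [ 1.  0. -0.] wr [521. 494. 696.] sp 0.9 
3 q [ 0.4   0.18  1.18 -0.24  1.88  0.33] x [509. 224. 414.] d [ 0.   -0.24 -0.97] yt [ 1.  0. -0.] wr [509. 307. 746.] sp 0.9 
ROW [1, 0, 0, np.float64(-0.002), np.float64(0.007), np.float64(-0.028), 0] x 11
0 q [0.1  0.01 1.37 0.12 1.75 0.12] x [500. 177. 400.] d [ 0.    0.11 -0.99] yt [1. 0. 0.] wr [500. 138. 740.] sp 1.0 
3 q [-0.11 -0.03  1.56  0.47  1.66 -0.08] x [497. 188. 358.] d [ 0.    0.46 -0.89] yt [1. 0. 0.] wr [497.  31. 663.] sp 0.9 
6 q [-0.29  0.04  1.73  0.79  1.64 -0.34] x [494. 198. 316.] d [ 0.    0.74 -0.67] yt [1. 0. 0.] wr [494. -55. 546.] sp 0.8 
9 q [-0.39  0.23  1.85  1.05  1.7  -0.62] x [491. 209. 274.] d [ 0.    0.93 -0.37] yt [1. 0. 0.] wr [ 491. -109.  400.] sp 0.8 
ROW [0, 0, -1, np.float64(-0.0), np.float64(0.013), np.float64(-0.03), 0] x 6
0 q [-0.43  0.28  1.97  
[... 2965 characters left out ...]
84.] sp 0.7 
ROW [0, 0, 0, np.float64(0.001), np.float64(-0.012), np.float64(0.007), 0] x 5
0 q [-0.14 -0.16  2.29  2.3   0.42 -0.86] x [638. 101. 301.] d [ 0.95  0.17 -0.25] yt [ 0.18 -0.98  0.  ] wr [312.  42. 388.] sp 0.4 
4 q [-0.22 -0.19  2.28  2.1   0.45 -0.69] x [640.  77. 315.] d [ 0.95  0.17 -0.25] yt [ 0.18 -0.98  0.  ] wr [314.  18. 402.] sp 0.4 
ROW [0, 0, 0, np.float64(0.0), np.float64(0.021), np.float64(0.0), 0] x 5
0 q [-0.18 -0.19  2.27  2.15  0.42 -0.72] x [640.  87. 315.] d [ 0.95  0.17 -0.25] yt [ 0.18 -0.98  0.  ] wr [314.  29. 402.] sp 0.4 
4 q [-0.05 -0.17  2.26  2.43  0.33 -0.94] x [640. 129. 315.] d [ 0.95  0.17 -0.25] yt [ 0.18 -0.98  0.  ] wr [314.  71. 402.] sp 0.6
```

```bash
cat > p1.py <<'E'
import sim
g=sim.go
g([500,175,414],6,(1,0,0));g([500,210,270],11,(1,0,0))
g([530,250,200],6,(0,0,-1));g([610,280,170],5,(0,0,-1),2);g([625,270,140],2,(0,0,-.3))
g([628,255,87],3);g([628,192,87],4)
E
python3 p1.py | cut -c1-150 | sed 's/np.float64//g'
```

```text
model err [-0.03 -0.03 -0.09] M [[0.0, -1.0, 0.0], [0.0, 0.0, -1.0], [1.0, 0.0, 0.0]]
ROW [1, 0, 0, (-0.008), (-0.05), (-0.0), 0] x 6
0 q [ 0.64  0.47  0.9  -0.55  2.09  0.43] x [521. 299. 414.] d [ 0.   -0.57 -0.82] yt [ 1.  0. -0.] wr [521. 494. 696.] sp 0.9 
3 q [ 0.4   0.18  1.18 -0.24  1.88  0.33] x [509. 224. 414.] d [ 0.   -0.24 -0.97] yt [ 1.  0. -0.] wr [509. 307. 746.] sp 0.9 
ROW [1, 0, 0, (-0.0), (0.007), (-0.026), 0] x 11
0 q [0.1  0.01 1.37 0.12 1.75 0.12] x [501. 177. 401.] d [ 0.    0.11 -0.99] yt [1. 0. 0.] wr [501. 138. 741.] sp 1.0 
3 q [-0.11 -0.02  1.54  0.47  1.66 -0.08] x [501. 188. 362.] d [ 0.    0.46 -0.89] yt [1. 0. 0.] wr [501.  31. 667.] sp 0.9 
6 q [-0.28  0.05  1.7   0.8   1.65 -0.33] x [501. 198. 323.] d [ 0.    0.74 -0.67] yt [1. 0. 0.] wr [501. -55. 553.] sp 0.8 
9 q [-0.38  0.24  1.82  1.06  1.71 -0.6 ] x [501. 209. 284.] d [ 0.    0.93 -0.37] yt [1. 0. 0.] wr [ 501. -109.  410.] sp 0.7 
ROW [0, 0, -1, (0.01), (0.013), (-0.024), 0] x 6
0 q [-0.41  0.28  1.93  1.19  1.64 -0.69] x [506. 219. 259.] d [ 0.12  0.96 -0.25] yt [ 0.99 -0.12  0.  ] wr [ 467.
[... 589 characters left out ...]
197. 256.] sp 2.9 
ROW [0, 0, -0.3, (0.016), (-0.009), (-0.029), 0] x 2
0 q [ 0.37  0.34  2.22  3.36  0.74 -1.7 ] x [617. 274. 155.] d [ 0.95  0.21 -0.25] yt [ 0.21 -0.98  0.  ] wr [293. 204. 242.] sp 0.5 
ROW [0, 0, 0, (0.002), (-0.01), (-0.036), 0] x 3
0 q [ 0.37  0.45  2.19  3.39  0.82 -1.7 ] x [626. 265. 122.] d [ 0.95  0.17 -0.25] yt [ 0.18 -0.98  0.  ] wr [300. 206. 209.] sp 0.4 
ROW [0, 0, 0, (0.0), (-0.031), (0.0), 0] x 4
0 q [ 0.3   0.55  2.2   3.28  0.92 -1.63] x [628. 239.  86.] d [ 0.95  0.17 -0.25] yt [ 0.18 -0.98  0.  ] wr [302. 181. 173.] sp 0.4 
3 q [ 0.16  0.53  2.25  3.12  0.95 -1.57] x [628. 193.  86.] d [ 0.95  0.17 -0.25] yt [ 0.18 -0.98  0.  ] wr [302. 134. 173.] sp 0.5
```

```bash
python3 -m jog '[[1,0,0,-0.008,-0.05,0,0],[1,0,0,-0.008,-0.05,0,0],[1,0,0,-0.008,-0.05,0,0],[1,0,0,-0.008,-0.05,0,0],[1,0,0,-0.008,-0.05,0,0],[1,0,0,-0.008,-0.05,0,0],[1,0,0,0,0.007,-0.026,0],[1,0,0,0,0.007,-0.026,0],[1,0,0,0,0.007,-0.026,0],[1,0,0,0,0.007,-0.026,0],[1,0,0,0,0.007,-0.026,0],[1,0,0,0,0.007,-0.026,0],[1,0,0,0,0.007,-0.026,0],[1,0,0,0,0.007,-0.026,0],[1,0,0,0,0.007,-0.026,0],[1,0,0,0,0.007,-0.026,0],[1,0,0,0,0.007,-0.026,0]]'
python3 -m jog '[[0,0,-1,0.01,0.013,-0.024,0],[0,0,-1,0.01,0.013,-0.024,0],[0,0,-1,0.01,0.013,-0.024,0],[0,0,-1,0.01,0.013,-0.024,0],[0,0,-1,0.01,0.013,-0.024,0],[0,0,-0.6,0.01,0.01,-0.012,0],[0,0,-0.6,0.02,0.008,-0.008,0],[0,0,-0.6,0.02,0.008,-0.008,0],[0,0,-0.6,0.02,0.008,-0.006,0],[0,0,-0.6,0.02,0.008,-0.006,0],[0,0,-0.6,0.02,0.008,-0.006,0],[0,0,-0.6,0.02,0.006,-0.006,0],[0,0,-0.6,0.02,0.006,-0.006,0],[0,0,-0.6,0.02,0.006,-0.006,0],[0,0,-0.6,0.02,0.006,-0.006,0],[0,0,-0.6,0.02,0,-0.006,0]]'
python3 - <<'E'
from sim import *
print(env.sense()['joint_pos'],T[:,0],T[:,1])
from h import snap
a=snap('scene','scene1.png')
E
```

```text
t: 4.6
tcp_pos: [501.8, 209.4, 273.3]
tool_rot: [-3.141, 0.248, 1.569]
contact_force: [-0.3, 0.5, -0.7]
gripper_width: 0.008
t: 6.6
tcp_pos: [631.6, 279.5, 175.1]
tool_rot: [-3.141, 0.252, 0.177]
contact_force: [-0.0, 0.1, -0.5]
gripper_width: 0.004
model err [-0.31 -1.41 -0.87] M [[0.0, -1.0, 0.0], [0.0, -0.0, -1.0], [1.0, 0.0, 0.0]]
[ 0.4   0.31  2.18  3.48  0.69 -1.78] [ 0.95  0.17 -0.25] [ 0.18 -0.98 -0.  ]
```

View pics/scene1.png

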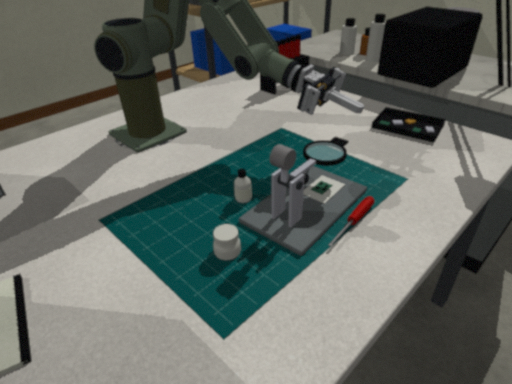

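The view shows the gripper at about (335,95), left of the tab at (341,141), with everything else unmoved. I'll go down and slide under the tab.

```bash
python3 -m jog '[[0,0,0,0,-0.01,-0.044,0],[0,0,0,0,-0.01,-0.044,0],[0,0,0,0,-0.01,-0.044,0],[0,0,0,0,-0.01,-0.044,0],[0,0,0,0,-0.026,0,0],[0,0,0,0,-0.026,0,0],[0,0,0,0,-0.026,0,0],[0,0,0,0,-0.026,0,0],[0,0,0,0,-0.026,0,0],[0,0,0,0,0,0,0]]'
python3 - <<'E'
from h import *
a=snap('scene');b=snap('top')
f=lambda s,r:cv2.resize(s['color'][r[0]:r[1],r[2]:r[3],::-1],(400,400),interpolation=cv2.INTER_CUBIC)
cv2.imwrite('pics/c2.png',np.hstack([f(a,(80,200,270,390)),f(b,(100,250,100,250))]))
E
```

```text
t: 7.9
tcp_pos: [631.6, 193.2, 87.5]
tool_rot: [-3.14, 0.252, 0.178]
contact_force: [-0.1, 0.4, -0.6]
gripper_width: 0.004
```

View pics/c2.png

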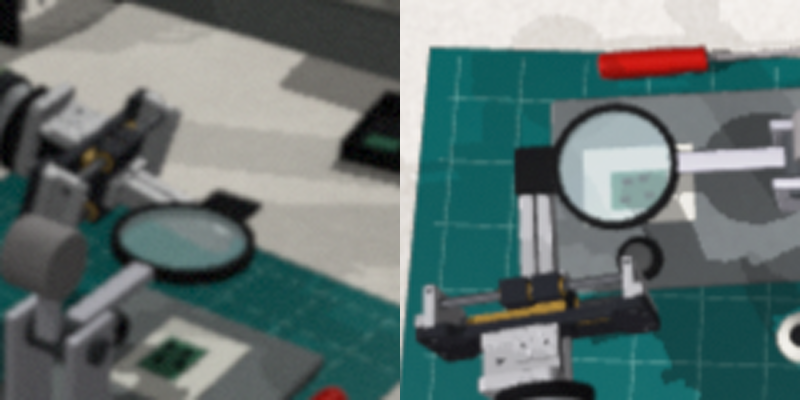

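```bash
python3 -m jog '[[0,0,0,0,0,0.016,0],[0,0,0,0,0,0.014,0],[0,0,0,0,-0.001,0.018,0],[0,0,0,0,-0.001,0.018,0],[0,0,0,0,-0.001,0.018,0],[0,0,0,0,-0.001,0.018,0],[0,0,0,0,-0.001,0.018,0],[0,0,0,0,-0.002,0.018,0],[0,0,0,0,-0.004,0.017,0],[0,0,0,0,-0.005,0.017,0],[0,0,0,0,-0.005,0.017,0],[0,0,0,0,-0.005,0.017,0],[0,0,0,0,-0.006,0.017,0],[0,0,0,0,-0.006,0.017,0]]'
python3 - <<'E'
from h import *
a=snap('scene');b=snap('top')
f=lambda s,r:cv2.resize(s['color'][r[0]:r[1],r[2]:r[3],::-1],(400,400),interpolation=cv2.INTER_CUBIC)
cv2.imwrite('pics/c3.png',np.hstack([f(a,(50,200,250,400)),f(b,(100,250,100,250))]))
E
```

```text
t: 9.75
tcp_pos: [631.7, 175.0, 208.5]
tool_rot: [-3.141, 0.251, 0.179]
contact_force: [-0.8, 0.1, -1.1]
gripper_width: 0.008
```

View pics/c3.png

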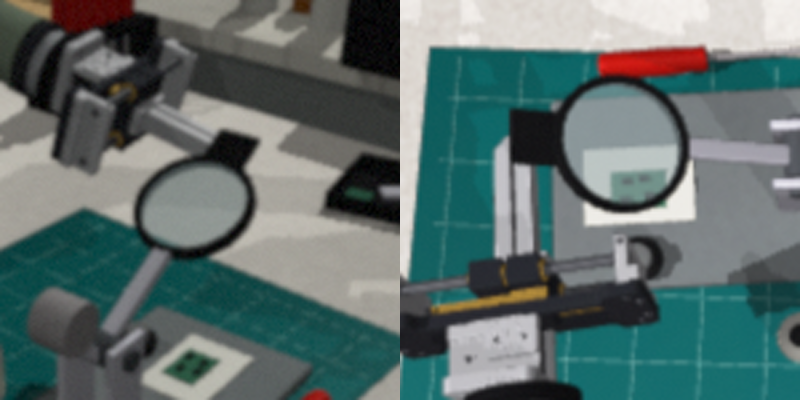

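The arm is up about 0.5 rad with the fingers under the tab, slightly outboard. I'll carry on along the arc, biased a little inward.

```bash
python3 -m jog '[[0,0,0,0,-0.009,0.014,0],[0,0,0,0,-0.010,0.015,0],[0,0,0,0,-0.010,0.015,0],[0,0,0,0.001,-0.010,0.015,0],[0,0,0,0.001,-0.011,0.015,0],[0,0,0,0.001,-0.011,0.015,0],[0,0,0,0.001,-0.013,0.013,0],[0,0,0,0.001,-0.013,0.013,0],[0,0,0,0.001,-0.013,0.013,0],[0,0,0,0.001,-0.013,0.012,0],[0,0,0,0.001,-0.013,0.012,0],[0,0,0,0.001,-0.014,0.012,0]]'
python3 - <<'E'
from h import *
a=snap('scene');b=snap('top')
f=lambda s,r:cv2.resize(s['color'][r[0]:r[1],r[2]:r[3],::-1],(400,400),interpolation=cv2.INTER_CUBIC)
cv2.imwrite('pics/c4.png',np.hstack([f(a,(30,200,230,400)),f(b,(70,270,100,300))]))
print(env.sense()['joint_pos'].round(2))
E
```

```text
t: 11.35
tcp_pos: [636.2, 104.5, 290.7]
tool_rot: [-3.141, 0.25, 0.178]
contact_force: [-0.2, 0.4, 0.3]
gripper_width: 0.006
[-0.13 -0.13  2.3   2.39  0.45 -0.95]
```

View pics/c4.png

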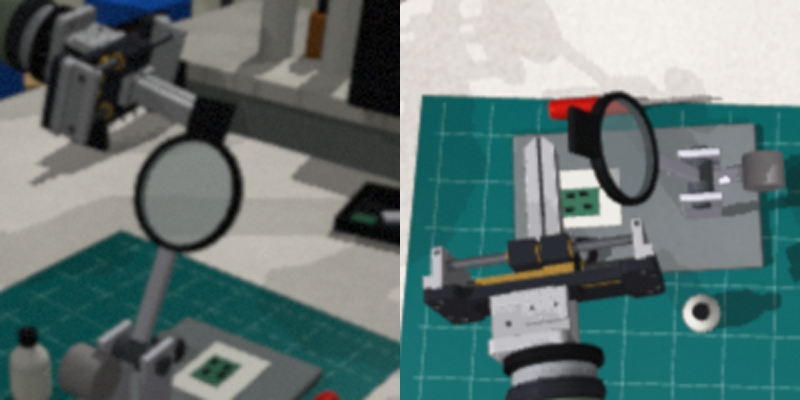

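```bash
cat > p2.py <<'E'
import sim
g=sim.go
g([620,170,300],3)
for k in (1,):
    g([560,150,330],6,(0,0,1),1)
    g([571,113,200],13,(-.5,.85,0),1)
print(sim.T)
E
python3 p2.py | cut -c1-150 | sed 's/np.float64//g'
python3 -m jog '[[0,0,0,0,0.03,0.0,0],[0,0,0,0,0.03,0,0],[0,0,0,0,0.03,0,0],[0,0,0,0,0.03,0,0],[0,0,0,0,0,0,0],[0,0,0,0,0,0,0]]'
```

```text
model err [-0.12 -1.18 -0.21] M [[0.0, -1.0, 0.0], [-0.0, -0.0, -1.0], [1.0, 0.0, -0.0]]
ROW [0, 0, 0, (-0.011), (0.045), (0.006), 0] x 3
0 q [-0.06 -0.14  2.3   2.52  0.4  -1.04] x [631. 125. 294.] d [ 0.95  0.17 -0.25] yt [ 0.18 -0.98  0.  ] wr [304.  67. 379.] sp 1.0 
ROW [0, 0, 1, (-0.02), (-0.007), (0.01), 0] x 6
0 q [-0.05 -0.2   2.31  2.24  0.44 -0.8 ] x [610. 167. 305.] d [ 0.93  0.28 -0.25] yt [ 0.29 -0.96  0.  ] wr [293.  70. 390.] sp 5.1 
1 q [-0.19 -0.22  2.32  1.89  0.63 -0.56] x [600. 163. 310.] d [ 0.89  0.39 -0.25] yt [ 0.41 -0.91  0.  ] wr [297.  29. 395.] sp 2.7 
2 q [-0.32 -0.21  2.3   1.71  0.83 -0.47] x [590. 160. 315.] d [ 0.83  0.5  -0.25] yt [ 0.51 -0.86  0.  ] wr [305. -10. 400.] sp 1.6 
3 q [-0.41 -0.18  2.26  1.58  1.02 -0.45] x [580. 156. 320.] d [ 0.77  0.59 -0.25] yt [ 0.61 -0.79  0.  ] wr [317. -46. 405.] sp 1.5 
4 q [-0.49 -0.13  2.21  1.49  1.19 -0.45] x [570. 153. 325.] d [ 0.69  0.68 -0.25] yt [ 0.7  -0.71  0.  ] wr [333. -80. 410.] sp 1.3 
5 q [-0.54 -0.08  2.15  1.41  1.33 -0.46] x [560. 149. 330.] d [ 0.6   0.76 -0.25] yt [ 0.78 -0.62  0.  ] wr [
[... 1322 characters left out ...]
5  1.55  0.74] x [570. 119. 230.] d [-0.08  0.36 -0.93] yt [ 0.59 -0.74 -0.33] wr [596.  -3. 549.] sp 0.7 
10 q [-0.12  0.33  1.4   0.28  1.63  0.81] x [571. 116. 220.] d [-0.17  0.3  -0.94] yt [ 0.56 -0.76 -0.34] wr [630.  14. 542.] sp 0.7 
11 q [-0.09  0.41  1.32  0.22  1.71  0.88] x [572. 113. 210.] d [-0.27  0.24 -0.93] yt [ 0.52 -0.78 -0.35] wr [664.  30. 530.] sp 0.7 
12 q [-0.06  0.49  1.24  0.17  1.8   0.94] x [573. 110. 200.] d [-0.36  0.19 -0.91] yt [ 0.48 -0.8  -0.36] wr [697.  46. 513.] sp 0.7 
[[-0.36  0.48 -0.8 ]
 [ 0.19 -0.8  -0.57]
 [-0.91 -0.36  0.2 ]]
t: 12.2
tcp_pos: [636.1, 165.0, 289.7]
tool_rot: [-3.141, 0.251, 0.179]
contact_force: [0.9, -0.9, 0.1]
gripper_width: 0.005
```

```bash
cat > p2.py <<'E'
import sim
sim.run([[0,0,.4,-.016,-.004,.008,0]]*6+[[0,0,1,-.01,-.004,.008,0]]*4,1)
sim.run([[-.81,.58,0,.001,-.005,-.022,0]]*11,2)
print(sim.T)
E
python3 p2.py | cut -c1-150
python3 - <<'E'
from h import *
a=snap('scene','scene5.png')
E
```

```text
model err [-0.05 -1.28 -0.42] M [[0.0, -1.0, 0.0], [-0.0, -0.0, -1.0], [1.0, 0.0, -0.0]]
0 q [ 0.01 -0.13  2.29  2.55  0.39 -1.07] x [628. 162. 293.] d [ 0.94  0.22 -0.25] yt [ 0.22 -0.97 -0.  ] wr [305.  87. 378.] sp 2.2 
1 q [-0.05 -0.16  2.3   2.32  0.44 -0.88] x [620. 160. 297.] d [ 0.93  0.26 -0.25] yt [ 0.27 -0.96 -0.  ] wr [301.  70. 382.] sp 1.9 
2 q [-0.11 -0.19  2.31  2.12  0.5  -0.73] x [612. 158. 301.] d [ 0.92  0.31 -0.25] yt [ 0.32 -0.95 -0.  ] wr [298.  53. 386.] sp 1.5 
3 q [-0.17 -0.21  2.32  1.97  0.57 -0.62] x [604. 156. 305.] d [ 0.9   0.35 -0.25] yt [ 0.36 -0.93 -0.  ] wr [295.  36. 390.] sp 1.2 
4 q [-0.23 -0.23  2.33  1.85  0.66 -0.54] x [596. 154. 309.] d [ 0.88  0.39 -0.25] yt [ 0.41 -0.91 -0.  ] wr [293.  19. 394.] sp 1.0 
5 q [-0.29 -0.25  2.33  1.76  0.74 -0.48] x [588. 152. 313.] d [ 0.86  0.44 -0.25] yt [ 0.45 -0.89 -0.  ] wr [292.   3. 398.] sp 0.8 
6 q [-0.39 -0.21  2.29  1.63  0.93 -0.45] x [583. 150. 317.] d [ 0.81  0.54 -0.25] yt [ 0.55 -0.83 -0.  ] wr [307. -34. 402.] sp 1.5 
7 q [-0.46 -0.15  2.23  1.53  1.1  -0.45] x [578. 148. 321.] d [ 0.74  0.
[... 491 characters left out ...]
  1.02  1.24 -0.16] x [570. 136. 296.] d [ 0.48  0.67 -0.57] yt [ 0.81 -0.58  0.  ] wr [405. -91. 492.] sp 1.0 
4 q [-0.31 -0.07  1.87  0.74  1.19  0.08] x [571. 131. 274.] d [ 0.39  0.54 -0.75] yt [ 0.81 -0.58  0.  ] wr [438. -52. 531.] sp 1.1 
6 q [-0.19 -0.01  1.76  0.47  1.21  0.31] x [572. 126. 252.] d [ 0.27  0.38 -0.89] yt [ 0.81 -0.58  0.  ] wr [478.  -2. 555.] sp 1.1 
8 q [-0.06  0.09  1.64  0.21  1.28  0.51] x [573. 121. 230.] d [ 0.14  0.19 -0.97] yt [ 0.81 -0.58  0.  ] wr [524.  55. 562.] sp 1.0 
10 q [0.05 0.22 1.52 0.   1.4  0.67] x [574. 116. 208.] d [ 0.  0. -1.] yt [ 0.81 -0.58  0.  ] wr [572. 115. 551.] sp 0.8 
[[ 0.    0.81 -0.58]
 [ 0.   -0.58 -0.81]
 [-1.    0.   -0.  ]]
```

View pics/scene5.png

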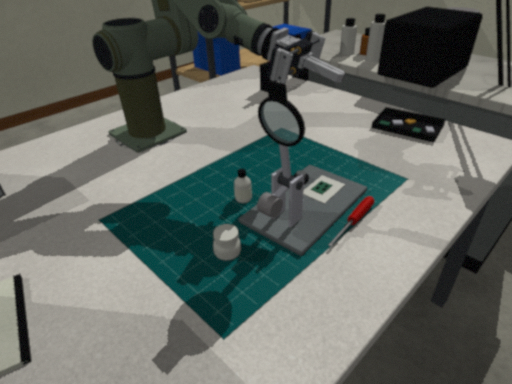

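The arm stands up on its own, leaning back, with the ring at about (282,120), and the fingers are clear of it. Next I turn the tool down above the button.

```bash
python3 -m jog '[[0,0,0.4,-0.016,-0.004,0.008,0],[0,0,0.4,-0.016,-0.004,0.008,0],[0,0,0.4,-0.016,-0.004,0.008,0],[0,0,0.4,-0.016,-0.004,0.008,0],[0,0,0.4,-0.016,-0.004,0.008,0],[0,0,0.4,-0.016,-0.004,0.008,0],[0,0,1,-0.01,-0.004,0.008,0],[0,0,1,-0.01,-0.004,0.008,0],[0,0,1,-0.01,-0.004,0.008,0],[0,0,1,-0.01,-0.004,0.008,0]]'
python3 -m jog '[[-0.81,0.58,0,0.001,-0.005,-0.022,0],[-0.81,0.58,0,0.001,-0.005,-0.022,0],[-0.81,0.58,0,0.001,-0.005,-0.022,0],[-0.81,0.58,0,0.001,-0.005,-0.022,0],[-0.81,0.58,0,0.001,-0.005,-0.022,0],[-0.81,0.58,0,0.001,-0.005,-0.022,0],[-0.81,0.58,0,0.001,-0.005,-0.022,0],[-0.81,0.58,0,0.001,-0.005,-0.022,0],[-0.81,0.58,0,0.001,-0.005,-0.022,0],[-0.81,0.58,0,0.001,-0.005,-0.022,0],[-0.81,0.58,0,0.001,-0.005,-0.022,0],[0,0,0,0,0,0,0]]'
python3 - <<'E'
from h import *
z=np.load('s0.npz');P=z['b']
w=snap('wrist','w6.png')
Q=cloud(w);print(np.linalg.norm(w['R'].T@w['t']),(-w['R'].T@w['t']).round())
k=(abs(Q[...,2]-37)<4)&(np.hypot(Q[...,0]-571,Q[...,1]-113)<35)
if k.any(): print('wrist btn top',k.sum(),Q[k].mean(0),cv2.minEnclosingCircle(Q[k][:,:2].astype(np.float32)))
k=(abs(P[...,2]-37)<4)&(np.hypot(P[...,0]-571,P[...,1]-113)<35)
print('top btn',k.sum(),P[k].mean(0) if k.any() else '')
pt=w['R']@np.array([572.8,115,37])+w['t'];uv=w['intrinsics']@pt;print('pred px',uv[:2]/uv[2])
E
```

```text
t: 13.5
tcp_pos: [567.8, 143.8, 329.7]
tool_rot: [-3.14, 0.252, 0.949]
contact_force: [0.3, -0.2, 0.1]
gripper_width: 0.002
t: 15.0
tcp_pos: [573.6, 118.2, 207.3]
tool_rot: [3.035, 1.568, 0.842]
contact_force: [-0.5, -0.2, -0.3]
gripper_width: 0.008
750.3734650646926 [617. 180. 387.]
wrist btn top 269 [571.17962307 116.82322411  36.18225629] ((570.7919311523438, 116.53868103027344), 12.764653205871582)
top btn 91 [572.41754746 114.07016384  37.23159847]
pred px [259.94922994 185.02769707]
```

View pics/w6.png

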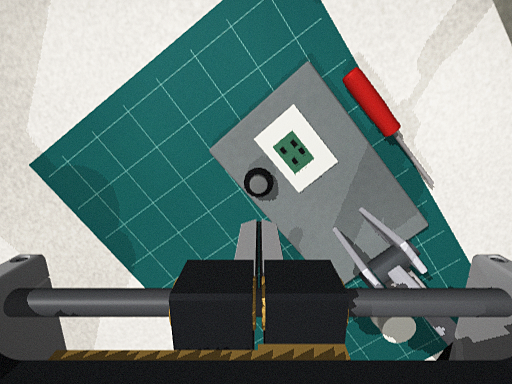

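The button's grey cap is at (259,183), within 2 px of my estimate. It measures about (571.5,115.5,36.5) from both cameras. Now I press it.

```bash
python3 -m jog '[[0,0,0,-0.004,-0.006,-0.05,0],[0,0,0,0,0,-0.06,0],[0,0,0,0,0,-0.06,0],[0,0,0,0,0,-0.06,0],[0,0,0,0,0,-0.05,0],[0,0,0,0,0,0,0],[0,0,0,0,0,-0.004,0],[0,0,0,0,0,-0.004,0],[0,0,0,0,0,0,0]]'
python3 -m jog '[[0,0,0,0,0,-0.004,0],[0,0,0,0,0,-0.004,0],[0,0,0,0,0,-0.004,0],[0,0,0,0,0,-0.003,0],[0,0,0,0,0,0,0]]'
```

```text
t: 16.18
tcp_pos: [572.3, 114.7, 65.8]
tool_rot: [2.592, 1.564, 0.398]
contact_force: [0.2, -0.7, 0.2]
gripper_width: 0.006
t: 16.8
tcp_pos: [571.5, 114.7, 57.1]
tool_rot: [2.723, 1.566, 0.529]
contact_force: [-0.1, 0.8, -0.8]
gripper_width: 0.007
```

```bash
python3 -m jog '[[0,0,0,0,0,-0.003,0],[0,0,0,0,0,0,0]]'
python3 -m jog '[[0,0,0,0,0,-0.003,0],[0,0,0,0,0,0,0]]'
```

```text
t: 17.05
tcp_pos: [571.6, 114.7, 55.7]
tool_rot: [2.698, 1.565, 0.504]
contact_force: [0.0, -1.2, -0.2]
gripper_width: 0.003
t: 17.3
tcp_pos: [571.6, 114.7, 54.2]
tool_rot: [2.696, 1.565, 0.503]
contact_force: [0.7, 0.1, -0.3]
gripper_width: 0.006
```

Run:
```python
from h import *
a=snap('wrist');b=snap('scene')
f=lambda s,r:cv2.resize(s['color'][r[0]:r[1],r[2]:r[3],::-1],(400,400),interpolation=cv2.INTER_CUBIC)
cv2.imwrite('pics/c7.png',np.hstack([f(b,(100,240,230,370)),f(a,(120,290,180,350))]))
Q=cloud(a)
for v in range(150,260,10): print(v,Q[v,252].round(),Q[v,259].round(),Q[v,266].round())
print(env.sense()['contact_force'],env.sense()['joint_torque'].round(2))
```

```text
150 [599. 164.  14.] [604. 160.  16.] [609. 157.  15.]
160 [594. 157.  13.] [599. 154.  13.] [604. 150.  16.]
170 [589. 150.  13.] [594. 147.  13.] [599. 143.  13.]
180 [584. 143.  13.] [589. 140.  13.] [594. 136.  14.]
190 [579. 136.  14.] [584. 133.  13.] [589. 129.  12.]
200 [576. 132.  26.] [581. 128.  25.] [585. 125.  25.]
210 [573. 127.  36.] [578. 124.  35.] [582. 120.  35.]
220 [569. 121.  37.] [573. 117.  36.] [578. 115.  37.]
230 [574. 126.  75.] [576. 122.  70.] [581. 121.  74.]
240 [574. 126.  90.] [576. 122.  87.] [580. 121.  90.]
250 [574. 125. 102.] [576. 122. 100.] [580. 121. 102.]
[-0.31986717 -0.05887119 -1.16532438] [  0.   -40.28 -24.04   0.07  -0.05   0.  ]
```

View pics/c7.png

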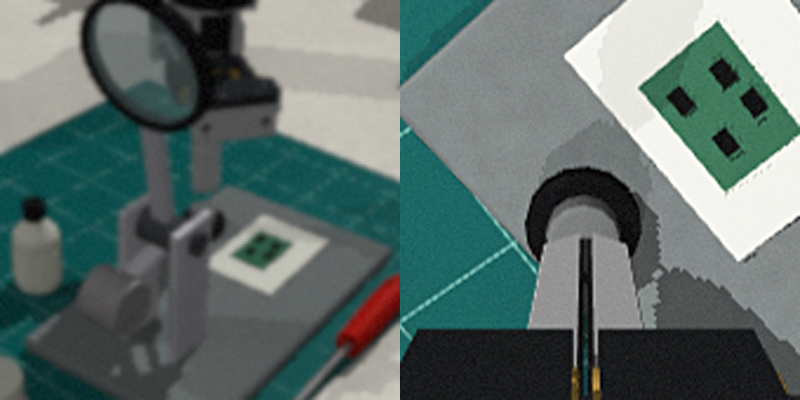

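The cap is still at z≈36 (unpressed), and the fingertips are just above it. Contact comes lower than calculated, so I go on down in small steps, watching the force.

```bash
python3 -m jog '[[0,0,0,0,0,-0.004,0],[0,0,0,0,0,0,0]]'
python3 - <<'E'
from h import *
a=snap('wrist');Q=cloud(a)
for v in range(214,236,2): print(v,Q[v,245].round(),Q[v,255].round(),Q[v,270].round())
f=[env.snapshot('top') and env.sense()['contact_force'][2] for _ in range(4)];print(f,env.sense()['tcp_pos'])
E
```

```text
t: 17.65
tcp_pos: [571.5, 114.7, 52.1]
tool_rot: [2.72, 1.566, 0.526]
contact_force: [0.1, 0.1, 0.0]
gripper_width: 0.007
214 [567. 128.  34.] [574. 124.  37.] [583. 116.  34.]
216 [566. 127.  36.] [573. 123.  37.] [582. 115.  35.]
218 [565. 126.  37.] [572. 121.  37.] [581. 114.  36.]
220 [565. 125.  37.] [575. 125.  54.] [580. 113.  37.]
222 [564. 123.  37.] [575. 125.  58.] [583. 119.  58.]
224 [569. 129.  62.] [575. 125.  61.] [583. 119.  62.]
226 [569. 129.  65.] [575. 125.  66.] [583. 119.  66.]
228 [570. 129.  70.] [575. 125.  69.] [583. 119.  69.]
230 [570. 129.  72.] [574. 124.  71.] [583. 119.  73.]
232 [570. 128.  75.] [575. 124.  75.] [583. 119.  76.]
234 [570. 128.  78.] [575. 125.  80.] [583. 119.  79.]
[np.float64(-0.16599827704396908), np.float64(0.751665099068262), np.float64(-0.9004835717443515), np.float64(-0.1788162653360038)] [571.75163216 114.75126033  52.38051794]
```

```bash
python3 -m jog '[[0,0,0,0,0,-0.004,0],[0,0,0,0,0,-0.004,0],[0,0,0,0,0,-0.004,0],[0,0,0,0,0,0,0]]'
python3 -m jog '[[0,0,0,0,0,-0.004,0],[0,0,0,0,0,-0.004,0],[0,0,0,0,0,0,0]]'
python3 - <<'E'
from h import *
a=snap('wrist');Q=cloud(a)
for v in range(206,226,2): print(v,Q[v,245].round(),Q[v,255].round(),Q[v,270].round())
print(env.sense()['contact_force'],env.sense()['tcp_pos'])
E
```

```text
t: 18.4
tcp_pos: [571.4, 114.7, 46.0]
tool_rot: [2.735, 1.566, 0.542]
contact_force: [0.8, 0.5, 0.3]
gripper_width: 0.008
t: 18.77
tcp_pos: [571.5, 114.7, 42.1]
tool_rot: [2.716, 1.566, 0.522]
contact_force: [0.5, 0.3, -0.6]
gripper_width: 0.003
206 [571. 134.  27.] [577. 129.  26.] [587. 122.  26.]
208 [570. 132.  25.] [576. 128.  25.] [586. 121.  26.]
210 [615. 177. 222.] [576. 128.  30.] [585. 119.  25.]
212 [568. 129.  24.] [576. 127.  35.] [584. 118.  25.]
214 [567. 129.  27.] [576. 126.  35.] [584. 118.  29.]
216 [568. 129.  33.] [575. 125.  36.] [583. 118.  33.]
218 [568. 128.  36.] [574. 124.  37.] [583. 117.  35.]
220 [567. 127.  37.] [575. 125.  44.] [582. 116.  36.]
222 [566. 126.  36.] [574. 125.  47.] [583. 119.  48.]
224 [569. 129.  51.] [575. 125.  52.] [583. 119.  51.]
[-0.61164311  0.2941121   0.15860037] [571.61683834 114.71136556  42.22147487]
```

```bash
python3 -m jog '[[0,0,0,0,0,-0.004,0],[0,0,0,0,0,-0.004,0],[0,0,0,0,0,0,0]]'
python3 -m jog '[[0,0,0,0,0,-0.004,0],[0,0,0,0,0,0,0]]'
python3 -m jog '[[0,0,0,0,0,-0.004,0],[0,0,0,0,0,0,0]]'
```

```text
t: 19.2
tcp_pos: [571.5, 114.7, 38.1]
tool_rot: [2.723, 1.566, 0.529]
contact_force: [-0.2, -0.8, 0.3]
gripper_width: 0.003
t: 19.45
tcp_pos: [571.9, 114.7, 36.5]
tool_rot: [2.652, 1.565, 0.458]
contact_force: [0.7, -0.3, 0.4]
gripper_width: -0.0
t: 19.7
tcp_pos: [572.0, 114.7, 34.5]
tool_rot: [2.647, 1.565, 0.453]
contact_force: [0.4, -1.0, 1.4]
gripper_width: 0.006
```

```bash
python3 -m jog '[[0,0,0,0,0,-0.004,0],[0,0,0,0,0,0,0]]'
python3 -m jog '[[0,0,0,0,0,-0.004,0],[0,0,0,0,0,0,0]]'
python3 -m jog '[[0,0,0,0,0,-0.004,0],[0,0,0,0,0,0,0]]'
```

```text
t: 19.95
tcp_pos: [571.9, 114.7, 32.5]
tool_rot: [2.641, 1.565, 0.448]
contact_force: [-0.7, 0.6, 2.6]
gripper_width: 0.003
t: 20.2
tcp_pos: [572.0, 114.8, 30.5]
tool_rot: [2.644, 1.565, 0.45]
contact_force: [-0.2, -0.5, 3.5]
gripper_width: 0.006
t: 20.45
tcp_pos: [572.0, 114.7, 29.4]
tool_rot: [2.642, 1.565, 0.448]
contact_force: [-2.1, -0.1, 9.2]
gripper_width: 0.007
```

The force jumps from 3.5 to 9.2 N, which means the button has bottomed. I'll check the depth of the cap, then release it.

```bash
cat > b.py <<'E'
from h import *
Q=cloud(snap('wrist'));k=(np.hypot(Q[...,0]-571.5,Q[...,1]-115.5)<11)&(Q[...,2]<40);print('cap z',k.sum(),np.percentile(Q[k][:,2],[20,50,80]).round(1) if k.any() else '',env.sense()['contact_force'].round(1))
E
python3 b.py
python3 -m jog '[[0,0,0,0,0,0.006,0],[0,0,0,0,0,0.01,0],[0,0,0,0,0,0.014,0],[0,0,0,0,0,0.03,0],[0,0,0,0,0,0.05,0],[0,0,0,-0.02,0.02,0.06,0],[0,0,0,-0.04,0.04,0.06,0],[0,0,0,-0.04,0.04,0.06,0],[0,0,0,-0.04,0.04,0.06,0],[0,0,0,-0.04,0.04,0.05,0],[0,0,0,0,0,0,0],[0,0,0,0,0,0,0]]'
python3 b.py
python3 - <<'E'
from h import *
a=snap('scene');b=snap('top')
cv2.imwrite('pics/f8.png',cv2.resize(np.hstack([a['color'],b['color']])[:,:,::-1],(800,300),interpolation=cv2.INTER_AREA))
P=cloud(b);A=cloud(a)
z=np.load('s0.npz')
for n,u,v in [('bottle',251,227),('jar',316,182),('sd',195,123)]:
    print(n,np.median(z['b'][v-2:v+3,u-2:u+3].reshape(-1,3),0).round(1),np.median(P[v-2:v+3,u-2:u+3].reshape(-1,3),0).round(1))
# raised ring in scene
q=A[(A[...,2]>200)&(A[...,0]>585)&(A[...,0]<720)&(abs(A[...,1]+60)<100)];print('raised',len(q),np.median(q,0).round(1),q[:,2].max().round())
t=q[q[:,2]>q[:,2].max()-20];print('top pts',t.mean(0).round(1))
E
```

```text
cap z 107 [29.2 33.2 37.6] [-1.3  0.3  8.8]
t: 22.0
tcp_pos: [481.6, 204.2, 227.9]
tool_rot: [2.593, 1.566, 0.399]
contact_force: [0.4, 0.1, -0.5]
gripper_width: 0.005
cap z 172 [35.9 36.5 37.2] [ 0.3 -0.4  0. ]
bottle [501.9 -35.7  85.8] [502.  -35.6  85.2]
jar [ 611.6 -182.5   55.8] [ 611.3 -182.3   55.4]
sd [753.6 111.6  24.8] [754.  111.7  24.2]
raised 2102 [654.6 -59.8 277.4] 349.0
top pts [654.1 -71.1 339.5]
```

View pics/f8.png

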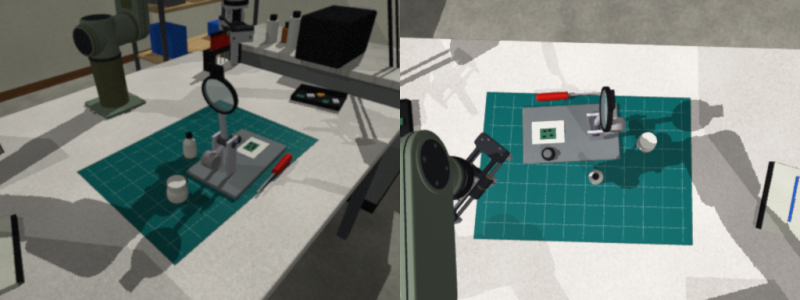

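The final view shows the lens arm raised on its back stop, the button released, the bystanders in place and the gripper clear. I'm handing in.

```bash
python3 -c "
from station import env
print(env.sign_off())"
```

```text
the job is handed in; nothing more can be done
None
```

The magnifier is out of use: the lens arm stands raised on its back stop, the lamp button has been pressed fully down and released, and I handed the job in at about 22 s of the 42 s. I pushed the arm up from under its tab with the closed fingers, at about 70 mm/s and with about 1 N showing at a mid-push check. Past the balance point it left the fingers and tipped back on its own.

**Last checks:**
- **Lens arm:** it measures about 1.76 rad, against 1.75 at the stop.
- **Button press:** the force rose smoothly to 3.5 N, then jumped to about 9 N at the bottom of the travel. The cap was at about 29–30 mm while pressed, although that depth reading also caught the fingers and the housing.
- **Button release:** the cap is back at 36.5 mm.
- **Bottle, jar and screwdriver:** all within 1 mm of where they started.
- **Gripper:** clear of everything, with contact force about zero.

**One disagreement:** the stated 25 mm fingertip reach did not hold with the fingers shut. Contact came about 25 mm lower than it predicts, so I went down in small steps, checking the depth images and the force.

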